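# Clamp the bench block down with the lever bolt

### The job

Fix the steel bench block in the hold-down clamp so it cannot wander under the hammer: swing the blue clamp arm round by its red knob until the pad is over the middle of the block, turn the upright lever clockwise until the lever bolt is fully snug and the pad presses on the block, and only then fold the lever down fully closed. Leave the block where it stands on the plate and do not disturb the other things on the bench, then let go.

Things in the scene. Friction and masses are not known exactly. Their poses are not given: they have to be found in the camera images.
- clamp: Hold-down clamp, fixed to the bench: dark steel plate 230 (x) x 190 (y) x 15 mm thick. Origin: centre of the plate's underside, on the bench; z up, x runs from the clamp's post towards the block. The upright post (40 mm diameter) stands at x = -50 mm, y = 0 of this frame; the swing arm, the lever bolt and its lever all turn about the post's vertical axis.
- swing (a joint): Angle of the blue clamp arm about the post, rad, counter-clockwise from above positive; 0 = arm along the clamp's x axis; range -0.6 to 1.5. Starts swung aside (0.8 to 1.2). Friction 0.25 N m holds it where it is left; there is no stop over the block, so line the pad up by eye.
- knob (a point): Centre of the upright red round knob on the arm's outer end, 90 mm from the post axis: 22 mm diameter, 30 mm tall (15 mm above and below this point), standing 6 mm clear of the arm; this point is 103 to 109 mm above the bench at the start. Its axes turn with the arm (x outward along the arm).
- pad_face (a point): Centre of the underside of the black rubber pad (26 mm diameter, 8 mm thick) right under the knob, 90 mm from the post axis. The pad is sprung upward, 4 N per mm; it starts 3 to 9 mm above the top of the block and goes down with the bolt.
- pad: The same black rubber pad; origin at the centre of its underside.
- block: Jeweller's bench block: bright steel 60 x 60 mm on a blue rubber foot, 35 mm high in all, about 0.7 kg, loose on the plate (top of the plate is 15 mm above the bench). Origin: centre of its underside.
- block_top (a point): Centre of the block's flat top, marked by a dark disc of 28 mm diameter; 85 to 95 mm from the post axis, so only the arm's angle needs setting.
- thread (a joint): How far the lever bolt has been screwed in, rad, grows when turned clockwise seen from above; range 0 to 4.0, where 4.0 is the hard stop: snug. Starts at 0.4 to 2.0. Bolt, arm, knob, pad and lever all sink 3.18 mm per rad (20 mm a turn). Turning takes about 0.06 to 0.1 N m; it stays where it is left. At the stop the pad has been sprung in by about 2 mm and presses on the block with about 6 to 7 N.
- bolt_head (a point): Point on the post axis at the lever's hinge pin, on the brass bolt head; 106 to 112 mm above the bench at the start, 100 mm when snug. z up; its x axis is the level direction in which the lever folds down, its y axis runs along the hinge pin. It turns with the bolt; when snug, its x axis points along the clamp's -y (to the right seen from the post looking to the block).
- lever (a joint): Lever's fold angle, rad: 0 = upright in line with the bolt, 1.571 = folded closed, level (hard stop). Starts at 0 to 0.1. It folds only towards the x axis of bolt_head. Friction about 0.12 N m holds it at any angle.
- lever_mid (a point): Point on the centre line of the lever's red handle, 55 mm from the hinge pin. The handle is a straight bar 14 mm thick (local y, along the hinge pin; grip these two flat sides) and 18 mm wide (local x, the fold direction), red from 20 to 88 mm from the pin, with a black stripe down both grip sides. Local z runs along the lever, away from the pin; it turns and folds with the lever.
- spool_a: Bystander: black spool, 44 mm diameter, 65 mm tall, origin at its foot.
- spool_b: Bystander: dark steel spool, 44 mm diameter, 65 mm tall, origin at its foot.
- pliers: Bystander: pliers with yellow handles, 150 mm long, lying; origin near the middle, underside.
- mandrel: Bystander: tapered steel ring mandrel with wooden grip, 250 mm long, 25 mm thick, lying along its x axis.
- mallet: Bystander: hammer lying along its x axis.
- jar: Bystander: glass jar, 90 mm diameter, 100 mm tall, with pens and tools standing in it up to 205 mm; origin at its foot.
- can: Bystander: red drinks can, 66 mm diameter, 115 mm tall; origin at its foot.
- graver: Bystander: screwdriver-like graver lying along its x axis.
Things that resemble listed ones, but are neither listed nor needed, are in the scene too. Of the things that look like the block, the smallest one is meant.

How it is judged:
On the way, in this order (a step that is already met when the one before it is completed fails the run):
1. the arm is swung round so that the pad is over the middle of the block (within 13 mm) (horizontal distance between pad_face and block_top below 0.013 m), for 0.2 s.
2. the lever bolt is screwed in until snug and the pad presses on the block, with the lever still up (horizontal distance between pad_face and block_top below 0.013 m and value of joint thread above 3.85 rad and contact force between pad and block above 4 N and value of joint lever below 0.6 rad), for 0.2 s.
3. the lever is folded fully closed (value of joint lever above 1.45 rad), for 0.2 s.
At the end, for the whole second after the job is handed in: Pad centre within 13 mm of the middle of the block's top, bolt screwed in to within 0.15 rad of its stop and the pad pressing on the block with over 4 N, lever folded to within 0.12 rad of level, block at rest flat on the plate within 10 mm of where it began (horizontal distance between pad_face and block_top below 0.013 m and value of joint thread above 3.85 rad and contact force between pad and block above 4 N and value of joint lever above 1.45 rad and distance of block from where it was at the start of the episode below 0.01 m and linear speed of block below 0.02 m/s and height (world z) of block between 0.012 and 0.018 m); the robot touches nothing.
It fails at once if a bystander is knocked or shifted more than 30 mm (distance of any of spool_a, spool_b, pliers, mandrel, mallet, jar, can, graver from where it was at the start of the episode above 0.03 m).
It also fails if it takes over 72 s, if anything falls off the work surface, if the arm or the gripper's body presses on something with over 40 N, if the wrist force passes 120 N, or if a joint passes its speed limit or range.

### The arm

A 7-joint arm with a two-finger parallel gripper is mounted at the origin on the work surface. World frame = base frame: x ahead of the robot, y to its left, z up, the work surface at z = 0. Lengths are in m, angles in rad, forces in N, time in s.
With the tool pointing down it reaches from about 0.4 to 0.875 m from the base axis. Payload 19.3 kg.
Tool frame: the origin (TCP) lies at the very end of the fingers, on their centre line; the grasp point (between the pads) lies bot.pinch_z behind it (bot.pinch_z is the distance from the TCP to the grasp point, in m); z points along the fingers, y is the line along which they close (so a half turn about z gives the same grasp; the last joint's range is limited). The gripper opens to 85 mm and grips with 20 to 120 N. Pads are 22 mm wide; open, the fingers measure 114 mm over their backs; the gripper's body (76 mm by 85 mm) begins 54 mm behind the grasp point. The pads swing forward as they close: fully open they stand 13 mm farther back than shut.
Start: joints at [-1.311, 0.521, -0.036, 1.599, 0.021, 1.021, -0.113], TCP at [0.202, 0.591, 0.231] pointing down, gripper open.
Joint ranges: [-2.91, 2.91], [-0.3, 2.13], [-1.5, 1.42], [0.17, 2.43], [-1.26, 4.41], [0.16, 1.93], [-2.52, 2.52]. Speed limits (rad/s): [1.89, 1.89, 2.39, 2.39, 3.01, 3.01, 3.01].

### API

Orientations are given as [roll, pitch, yaw] about the fixed x, y, z axes, in that order (R = Rz(yaw) Ry(pitch) Rx(roll)).
In Python, from workcell import bot, grab_frame, ticket gives the robot as it stands.
- The arm moves only by the tool arm_command, never from a script. Its argument "commands" is a list of rows, each a list of 3 entries, a list of its own where there are three numbers: the shift along the world's x, y, z in mm, then the turn about the world's z in rad, then the gripper command: -1 is fully open, 1 is shut, values between are in proportion. In form: [[[tx, ty, tz], roll, fingers], ...]. A call has 1 to 20 rows; each row shifts and turns the commanded pose from where the row before left it; what a row does not reach is not made up. A row lasts 1/10 s, in which the tool goes at most 50 mm and 8.59 degrees, less where a joint would pass 70% of its speed; a pose out of reach is approached as far as the arm can. A call with a gripper value outside its range is refused whole. The fingers move at their own pace and stop on an object; "newtons" is the grip in N (left out, the last holds). Time passes only in rows, so rows that do not move let the fingers close. It gives the time, the measured TCP pose, the force, the opening and the grip force at its end, in the units of the state.
- bot.observe(): the state, without advancing time (a new reading comes with each control period).
- grab_frame(name): name is "scene" or "top" or "wrist"; returns a dict with "image" (400x640x3 uint8, red, green, blue), "vertical_fov" (degrees; the focal length in pixels is half the picture's height over the tangent of half this angle, whatever the lens; pixels are square), "cx", "cy" (the principal point, pixels), "R" (3x3) and "t" (3): a world point X has camera coordinates R X + t. Camera axes: x right, y down, z forward; pixel columns grow to the right and rows downward; lengths in m; the calibration is good to about 2 mm. A picture is of the moment at which its call begins. There is no depth.
- ticket.job_done(): hands the job in; it is judged then, once.
The state is a dict: "clock": time; "qpos": joint angles; "qd": joint speeds; "joint_efforts": joint torques, N m; "position": TCP position; "tool_rot": TCP orientation; "force": force on the tool from outside, world axes, zero at the start; "moment": the same for the moment, N m; "grip_width": finger opening in m; "finger_force": force on a finger pad.
Only numpy, scipy, OpenCV 4.12 (cv2) and the standard library are available. Lean on these libraries where they do the work, as an engineer would, in place of code of your own. Each camera call takes 0.05 s, during which the arm holds its last target. There are 200 camera calls.

## Working session

There is one attempt and no reset: what is moved stays moved. The work goes in short steps, Python scripts to look and compute and a tool call to move; the robot and the scene stay as the last step left them, time stands still between calls to the robot, and variables do not carry over. Pictures are saved under pics/ and viewed, at most 10 in all, crops included, and the job is handed in when it is done.

Besides the shell and the picture viewer there is one more tool, called after ">>>" as name([rows], argument=value, ...), one row to a line, values as JSON. arm_command: Moves the arm, as the interface text tells. Its arguments: {"type":"object","properties":{"commands":{"type":"array"},"newtons":{"type":"number"}},"required":["commands"]}

```bash
mkdir -p pics; cat > h.py <<'E'
import numpy as np, cv2
from workcell import bot, grab_frame, ticket
def K(f): 
    h=f["image"].shape[0]; return h/2/np.tan(np.radians(f["vertical_fov"])/2)
def ray(f,u,v):
    R=np.array(f["R"]);t=np.array(f["t"]);d=R.T@np.array([(u-f["cx"])/K(f),(v-f["cy"])/K(f),1]);return -R.T@t,d
def atz(f,u,v,z):
    c,d=ray(f,u,v);return c+d*(z-c[2])/d[2]
def proj(f,X):
    p=np.array(f["R"])@np.array(X)+np.array(f["t"]);return np.array([f["cx"],f["cy"]])+K(f)*p[:2]/p[2]
def tri(*obs):
    A=np.zeros((3,3));b=np.zeros(3)
    for f,u,v in obs:
        c,d=ray(f,u,v);d/=np.linalg.norm(d);P=np.eye(3)-np.outer(d,d);A+=P;b+=P@c
    return np.linalg.solve(A,b)
def save(f,n,box=None,s=1):
    im=f["image"][:,:,::-1]
    if box: x0,y0,x1,y1=box; im=im[y0:y1,x0:x1]
    cv2.imwrite("pics/"+n,cv2.resize(im,None,fx=s,fy=s,interpolation=cv2.INTER_CUBIC))
E
python3 - <<'E'
from h import *
import pickle
F={n:grab_frame(n) for n in("scene","top")}
pickle.dump(F,open("f0.pkl","wb"))
for n in F: save(F[n],n+"0.png"); print(n,F[n]["vertical_fov"],F[n]["cx"],F[n]["cy"],-np.array(F[n]["R"]).T@F[n]["t"])
print(bot.pinch_z,bot.observe())
E
```

```text
scene 54.34479232921576 318.0663883175053 192.70925197958832 [ 1.40583724 -0.06835961  0.91084816]
top 43.54607344381073 328.3409243987373 201.65901612994045 [ 0.3041811  -0.0560909   1.74356965]
0.0187 {'clock': 0.1, 'qpos': array([-1.3111888 ,  0.52195705, -0.03636482,  1.59994061,  0.02123411,
        1.02108529, -0.11281283]), 'qd': array([-1.59081047e-05, -1.93774787e-03,  1.06656707e-03, -1.78767137e-03,
        7.82447207e-04,  1.07430798e-03, -2.93296254e-04]), 'joint_efforts': array([ 3.12876058e-03, -9.28481984e+01,  1.98409081e+00, -3.70525002e+01,
        1.82031031e-02,  5.44722687e-03, -7.37076584e-05]), 'position': array([0.20233755, 0.59103072, 0.23078495]), 'tool_rot': array([-3.14059167e+00,  7.98047319e-05,  2.81181143e+00]), 'force': array([ 0.54915023,  0.67161119, -0.5629978 ]), 'moment': array([ 0.00185117, -0.02626654,  0.00632628]), 'finger_force': 0.0, 'grip_width': 0.08560004358692704}
```

View pics/scene0.png

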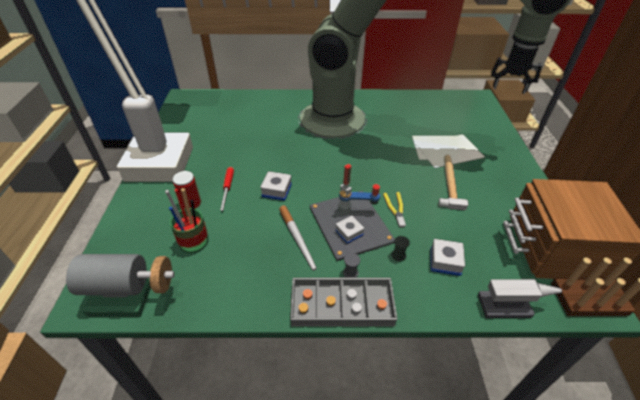

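View pics/top0.png

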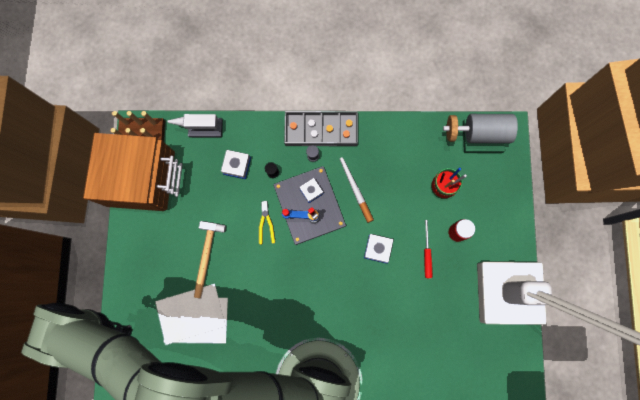

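In the top view, three things look like the block: (235,163), (311,189) and (379,248). The one at (311,189) is the smallest and stands on the clamp plate, so I choose it. I'll check it in a close crop.

```bash
python3 - <<'E'
from h import *
import pickle
F=pickle.load(open("f0.pkl","rb"))
a=cv2.resize(F["top"]["image"][155:255,255:355,::-1],(600,600),interpolation=cv2.INTER_CUBIC)
cv2.imwrite("pics/topc.png",a)
save(F["scene"],"scenec.png",(300,155,430,255),6)
E
```

```text
(no output)
```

View pics/topc.png

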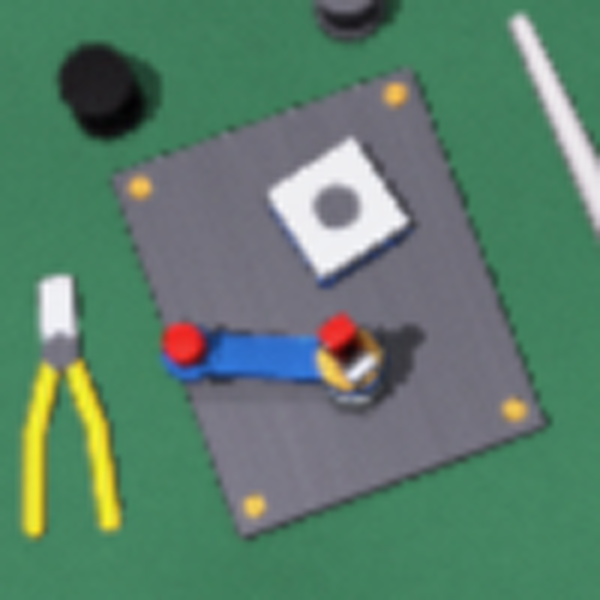

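View pics/scenec.png

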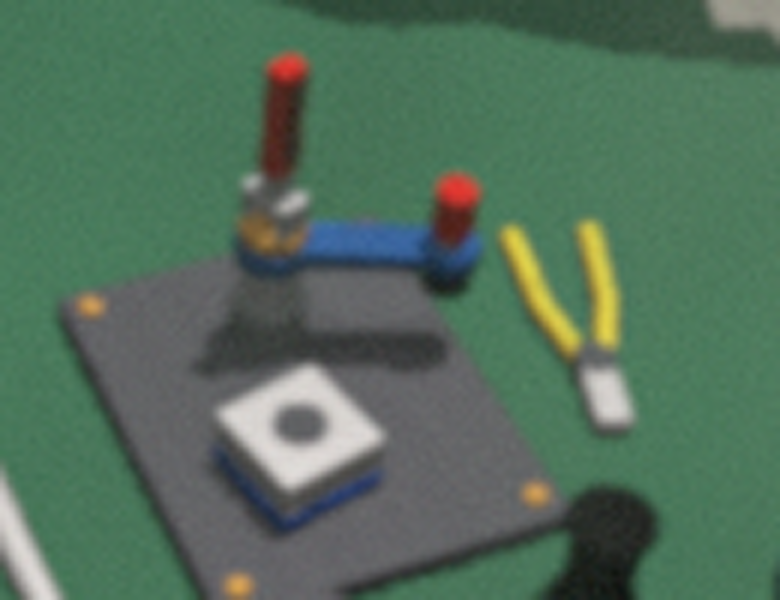

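The crops confirm it: on the plate is the small block with its dark disc at top crop (337,207). The knob top is at (184,342), the lever top at (338,330), and the plate corners at (115,178), (408,70), (547,422), (243,537).

```bash
python3 - <<'E'
from h import *
import pickle
F=pickle.load(open("f0.pkl","rb"));T=F["top"];S=F["scene"]
tp=lambda x,y:(T,255+(x+.5)/6-.5,155+(y+.5)/6-.5)
sp=lambda x,y:(S,300+(x+.5)/6-.5,155+(y+.5)/6-.5)
C=[atz(*tp(*p),.015) for p in[(115,178),(408,70),(547,422),(243,537)]]
for i in range(4): print(C[i],np.linalg.norm(C[i]-C[i-1]))
c=np.mean(C,0)
x=C[0]+C[1]-C[2]-C[3]; yaw=np.arctan2(x[1],x[0])
y=C[0]+C[3]-C[1]-C[2]; yaw2=np.arctan2(-y[0],y[1])
print("plate",c,yaw,yaw2)
yaw=(yaw+yaw2)/2
ex=np.array([np.cos(yaw),np.sin(yaw),0]); post=c-.05*ex; print("post",post)
b1=atz(*tp(337,207),.05); b2=atz(*sp(300,424),.05); print("block",b1,b2,tri(tp(337,207),sp(300,424)))
print("reach",np.linalg.norm((b1-post)[:2]),"ang",np.arctan2(*(b1-post)[1::-1])-yaw)
k=tri(tp(184,342),sp(458,190)); print("knobtop",k, atz(*tp(184,342),.121),np.linalg.norm((k-post)[:2]),np.arctan2(*(k-post)[1::-1])-yaw)
l=tri(tp(338,330),sp(288,68)); print("levertop",l,l-post)
print(np.linalg.norm(post[:2]))
E
```

```text
[0.67046317 0.16261775 0.015     ] 0.2254510783707274
[ 0.73678011 -0.00923764  0.015     ] 0.18420698072528213
[ 0.52753971 -0.0920172   0.015     ] 0.22501999752375473
[0.45957503 0.08290338 0.015     ] 0.18766035056008812
plate [0.59858951 0.03606657 0.015     ] 0.3690511036144569 0.3694484173499038
post [0.55195959 0.01802078 0.015     ]
block [0.6467562  0.02980433 0.05      ] [0.64628952 0.03009231 0.05      ] [0.64667659 0.02991181 0.05043919]
reach 0.09552617099605999 ang -0.24558063764553076
knobtop [0.55633819 0.10922899 0.12276168] [0.5565471  0.10885498 0.121     ] 0.09131324819768745 1.1535767163390989
levertop [0.55154823 0.0211942  0.19742171] [-0.00041136  0.00317343  0.18242171]
0.5522536866590251
```

>>> arm_command([
  [[22,-30,0],-0.08,-1],
  [[22,-30,0],-0.08,-1],
  [[22,-30,0],-0.08,-1],
  [[22,-30,0],-0.08,-1],
  [[22,-30,0],-0.08,-1],
  [[22,-30,0],-0.08,-1],
  [[22,-30,0],-0.08,-1],
  [[22,-30,0],-0.08,-1],
  [[22,-30,0],-0.08,-1],
  [[22,-30,0],-0.08,-1],
  [[22,-30,0],-0.08,-1],
  [[22,-30,0],-0.08,-1],
  [[22,-30,0],-0.08,-1],
  [[22,-30,0],-0.08,-1],
  [[22,-30,0],-0.08,-1],
  [[24,-33,0],-0.09,-1],
  [[0,0,0],0,-1],
  [[0,0,0],0,-1],
])

```text
clock: 1.9
position: [0.5564, 0.1076, 0.2309]
tool_rot: [-3.141, 0.0, 1.52]
force: [-0.6, 0.9, 0.4]
grip_width: 0.0852
finger_force: 0.0
```

>>> arm_command([
  [[0,0,-30],0,-1],
  [[0,0,-30],0,-1],
  [[0,0,-30],0,-1],
  [[0,0,-25],0,-1],
  [[0,0,-15],0,-1],
  [[0,0,-8],0,-1],
  [[0,0,0],0,-1],
  [[0,0,0],0,0.6],
  [[0,0,0],0,0.6],
  [[0,0,0],0,0.6],
  [[0,0,0],0,1],
  [[0,0,0],0,1],
  [[0,0,0],0,1],
  [[0,0,0],0,1],
], newtons=20)

```text
clock: 3.3
position: [0.5564, 0.1086, 0.0934]
tool_rot: [-3.141, -0.0, 1.522]
force: [-1.6, 3.0, 3.8]
grip_width: 0.0215
finger_force: 23.0
```

```bash
python3 - <<'E'
import numpy as np
p=np.array([552,18]);k=np.array([556.4,107.6])-p
r=np.hypot(*k);a=np.arctan2(k[1],k[0]);print(r,a)
n=14;A=np.linspace(a,0.1236,n+1);P=r*np.c_[np.cos(A),np.sin(A)]
print(np.round(np.diff(P,axis=0),1).tolist(),np.diff(A)[0])
E
```

```text
89.70797066035993 1.5217286010667808
[[8.9, -0.9], [8.8, -1.8], [8.6, -2.6], [8.3, -3.5], [7.9, -4.3], [7.4, -5.0], [6.9, -5.8], [6.3, -6.4], [5.6, -7.0], [4.9, -7.5], [4.1, -8.0], [3.3, -8.3], [2.4, -8.6], [1.5, -8.8]] -0.09986632864762712
```

>>> arm_command([
  [[8.9,-0.9,0],-0.1,1],
  [[8.8,-1.8,0],-0.1,1],
  [[8.6,-2.6,0],-0.1,1],
  [[8.3,-3.5,0],-0.1,1],
  [[7.9,-4.3,0],-0.1,1],
  [[7.4,-5.0,0],-0.1,1],
  [[6.9,-5.8,0],-0.1,1],
  [[6.3,-6.4,0],-0.1,1],
  [[5.6,-7.0,0],-0.1,1],
  [[4.9,-7.5,0],-0.1,1],
  [[4.1,-8.0,0],-0.1,1],
  [[3.3,-8.3,0],-0.1,1],
  [[2.4,-8.6,0],-0.1,1],
  [[1.5,-8.8,0],-0.1,1],
  [[0,0,0],0,1],
  [[0,0,0],0,1],
])

```text
clock: 4.9
position: [0.6392, 0.029, 0.0924]
tool_rot: [3.142, 0.005, 0.121]
force: [-11.9, -2.2, 2.3]
grip_width: 0.0211
finger_force: 22.8
```

>>> arm_command([
  [[0,0,0],0,0.3],
  [[0,0,0],0,-0.3],
  [[0,0,0],0,-1],
  [[0,0,0],0,-1],
  [[0,0,0],0,-1],
  [[0,0,15],0,-1],
  [[0,0,30],0,-1],
  [[0,0,30],0,-1],
  [[0,0,30],0,-1],
  [[0,0,30],0,-1],
  [[0,25,20],0,-1],
  [[0,40,0],0,-1],
  [[0,40,0],0,-1],
  [[0,0,0],0,-1],
])

```text
clock: 6.3
position: [0.6409, 0.1412, 0.2488]
tool_rot: [-3.139, -0.0, 0.129]
force: [-0.4, 0.3, -0.7]
grip_width: 0.0855
finger_force: 0.0
```

```bash
python3 - <<'E'
from h import *
import pickle
F={n:grab_frame(n) for n in("scene","top")}
pickle.dump(F,open("f1.pkl","wb"))
a=cv2.resize(F["top"]["image"][155:255,255:355,::-1],(400,400),interpolation=cv2.INTER_CUBIC)
b=cv2.resize(F["scene"]["image"][155:255,310:410,::-1],(400,400),interpolation=cv2.INTER_CUBIC)
cv2.imwrite("pics/c1.png",np.hstack([a,b]))
E
```

```text
(no output)
```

View pics/c1.png

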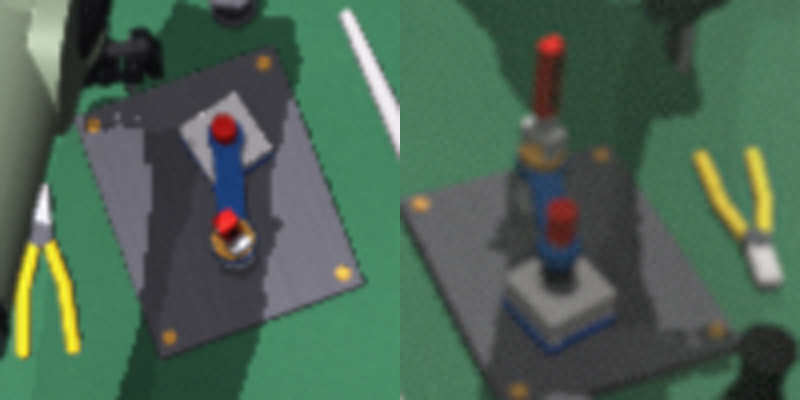

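The arm now lies over the block. The knob top is at top crop (224,129), near the block's middle, and the lever top is at (227,220).

```bash
python3 - <<'E'
from h import *
import pickle
F=pickle.load(open("f1.pkl","rb"));T=F["top"];S=F["scene"]
tp=lambda x,y:(T,255+(x+.5)/4-.5,155+(y+.5)/4-.5)
sp=lambda x,y:(S,310+(x-400+.5)/4-.5,155+(y+.5)/4-.5)
print("knob",tri(tp(224,129),sp(562,208)),atz(*tp(224,129),.122))
print("lever",tri(tp(227,220),sp(550,45)),atz(*tp(227,220),.197))
E
```

```text
knob [0.63973295 0.02723102 0.12173924] [0.6396395  0.02667647 0.122     ]
lever [0.55142203 0.0198233  0.19747013] [0.55146981 0.01942206 0.197     ]
```

>>> arm_command([
  [[-7,-9,0],0.13,-1],
  [[-7,-9,0],0.13,-1],
  [[-7,-9,0],0.13,-1],
  [[-7,-9,0],0.13,-1],
  [[-7,-9,0],0.13,-1],
  [[-7,-9,0],0.13,-1],
  [[-7,-9,0],0.13,-1],
  [[-7,-9,0],0.13,-1],
  [[-7,-9,0],0.13,-1],
  [[-7,-9,0],0.13,-1],
  [[-7,-9,0],0.13,-1],
  [[-7,-9,0],0.13,-1],
  [[-6,-13,0],0.13,-1],
  [[0,0,0],0.12,-1],
  [[0,0,0],0,-1],
  [[0,0,0],0,-1],
])

```text
clock: 8.0
position: [0.5513, 0.0129, 0.2487]
tool_rot: [3.141, 0.0, 1.927]
force: [-0.2, 0.7, -0.4]
grip_width: 0.0856
finger_force: 0.0
```

```bash
python3 - <<'E'
from h import *
f=grab_frame("wrist"); save(f,"w1.png")
print(bot.observe()["position"],bot.observe()["tool_rot"],bot.observe()["qpos"],proj(f,[.551,.0205,.197]),proj(f,[.551,.019,.11]))
E
```

```text
[0.551362   0.0133149  0.24856557] [3.14138076e+00 1.80609473e-04 1.92750249e+00] [-0.41440358  0.40778593  0.38290075  1.79195148 -0.17974414  0.9758193
  0.39792062] [321.72326956 211.9139145 ] [319.7005361  182.87074192]
```

View pics/w1.png

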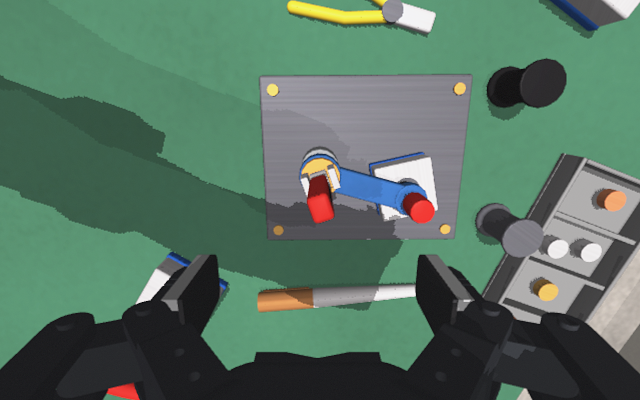

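The lever top is at wrist (321,207) and its hinge at about (319,176). Its top face is turned about 10° anticlockwise from the gripper axis, so I correct yaw by +0.17 and y by +7 mm, then descend.

>>> arm_command([
  [[0,4,0],0.09,-1],
  [[0,3,0],0.08,-1],
  [[0,0,-25],0,-1],
  [[0,0,-30],0,-1],
  [[0,0,-25],0,-1],
  [[0,0,-15],0,-1],
  [[0,0,-5],0,-1],
  [[0,0,0],0,0.5],
  [[0,0,0],0,0.8],
  [[0,0,0],0,1],
  [[0,0,0],0,1],
  [[0,0,0],0,1],
  [[0,0,0],0,1],
  [[0,0,0],0,1],
], newtons=25)

```text
clock: 9.45
position: [0.5515, 0.0208, 0.1487]
tool_rot: [3.141, 0.0, 2.102]
force: [-0.3, 0.4, 7.4]
grip_width: 0.0153
finger_force: 24.9
```

>>> arm_command([
  [[0.1,-0.1,-0.3],-0.11,1],
  [[0.1,-0.1,-0.4],-0.11,1],
  [[0.1,-0.1,-0.3],-0.11,1],
  [[0.1,-0.1,-0.4],-0.11,1],
  [[0.1,-0.1,-0.3],-0.11,1],
  [[0.1,-0.1,-0.4],-0.11,1],
  [[0.1,-0.1,-0.3],-0.11,1],
  [[0.1,-0.1,-0.4],-0.11,1],
  [[0.1,-0.1,-0.3],-0.11,1],
  [[0.1,-0.1,-0.4],-0.11,1],
  [[0.1,-0.1,-0.3],-0.11,1],
  [[0.1,-0.1,-0.4],-0.11,1],
  [[0.1,-0.1,-0.3],-0.11,1],
  [[0.1,-0.1,-0.4],-0.11,1],
  [[0,0,-0.3],-0.11,1],
  [[0,0,0],0,1],
])

```text
clock: 11.05
position: [0.5524, 0.0206, 0.143]
tool_rot: [-3.14, 0.0, 0.448]
force: [-2.9, 6.8, 7.2]
grip_width: 0.0138
finger_force: 24.3
```

```bash
python3 - <<'E'
from h import *
o=bot.observe();print({k:np.round(o[k],3) for k in("qpos","position","tool_rot","force","moment","grip_width")})
E
```

```text
{'qpos': array([-0.649,  0.652,  0.741,  1.898, -0.593,  0.825, -0.713]), 'position': array([0.552, 0.021, 0.143]), 'tool_rot': array([-3.14 ,  0.   ,  0.448]), 'force': array([-2.936,  6.752,  7.195]), 'moment': array([ 1.67 ,  0.949, -0.072]), 'grip_width': np.float64(0.014)}
```

>>> arm_command([
  [[0,-0.1,-0.3],-0.1,1],
  [[0,-0.1,-0.3],-0.1,1],
  [[0,-0.1,-0.3],-0.1,1],
  [[0,-0.1,-0.4],-0.1,1],
  [[0,-0.1,-0.3],-0.1,1],
  [[0,-0.1,-0.3],-0.1,1],
  [[0,-0.1,-0.3],-0.1,1],
  [[0,-0.1,-0.3],-0.1,1],
  [[0,0,0],0,1],
])

```text
clock: 11.95
position: [0.5525, 0.0198, 0.1405]
tool_rot: [-3.141, 0.001, -0.351]
force: [-1.7, 6.5, 6.7]
grip_width: 0.0136
finger_force: 24.5
```

```bash
python3 - <<'E'
from h import *
o=bot.observe();print({k:np.round(o[k],3) for k in("qpos","position","tool_rot","force","moment","grip_width")})
E
```

```text
{'qpos': array([-0.757,  0.752,  0.946,  1.905, -0.782,  0.908, -1.339]), 'position': array([0.553, 0.02 , 0.14 ]), 'tool_rot': array([-3.141e+00,  1.000e-03, -3.510e-01]), 'force': array([-1.697,  6.475,  6.659]), 'moment': array([ 1.664,  0.605, -0.06 ]), 'grip_width': np.float64(0.014)}
```

>>> arm_command([
  [[0,0,-0.3],-0.1,1],
  [[0,0,-0.3],-0.1,1],
  [[0,0,-0.3],-0.1,1],
  [[0,0,-0.4],-0.1,1],
  [[0,0,-0.3],-0.1,1],
  [[0,0,-0.3],-0.1,1],
  [[0,0,-0.3],-0.1,1],
  [[0,0,-0.2],-0.07,1],
  [[0,0,0],0,1],
])

```text
clock: 12.85
position: [0.5521, 0.0193, 0.138]
tool_rot: [3.141, 0.002, -1.121]
force: [-5.1, 3.6, 6.1]
grip_width: 0.0137
finger_force: 25.2
```

```bash
python3 - <<'E'
from h import *
o=bot.observe();print({k:np.round(o[k],3) for k in("qpos","position","tool_rot","force","moment","grip_width")})
E
```

```text
{'qpos': array([-0.83 ,  0.87 ,  1.122,  1.91 , -0.944,  1.017, -1.963]), 'position': array([0.552, 0.019, 0.138]), 'tool_rot': array([ 3.141e+00,  2.000e-03, -1.121e+00]), 'force': array([-5.125,  3.649,  6.095]), 'moment': array([ 1.063,  1.335, -0.108]), 'grip_width': np.float64(0.014)}
```

>>> arm_command([
  [[0,0,-0.2],-0.05,1],
  [[0,0,-0.1],-0.05,1],
  [[0,0,0],-0.04,1],
  [[0,0,0],0,1],
])

```text
clock: 13.25
position: [0.5521, 0.0191, 0.1377]
tool_rot: [3.14, 0.001, -1.259]
force: [-5.3, 2.9, 5.8]
grip_width: 0.0137
finger_force: 34.3
```

```bash
python3 - <<'E'
from h import *
o=bot.observe();print({k:np.round(o[k],3) for k in("qpos","position","tool_rot","force","moment","grip_width")})
E
```

```text
{'qpos': array([-0.84 ,  0.892,  1.15 ,  1.91 , -0.97 ,  1.039, -2.078]), 'position': array([0.552, 0.019, 0.138]), 'tool_rot': array([ 3.140e+00,  1.000e-03, -1.259e+00]), 'force': array([-5.256,  2.851,  5.763]), 'moment': array([0.624, 1.41 , 0.593]), 'grip_width': np.float64(0.014)}
```

The twist moment jumped to the hard stop near yaw -1.2, so the bolt is snug. I'll release and move behind the lever.

>>> arm_command([
  [[0,0,0],0,1],
  [[0,0,0],0,1],
  [[0,0,0],0,0.5],
  [[0,0,0],0.03,-0.2],
  [[0,0,0],0.03,-1],
  [[0,0,0],0,-1],
  [[0,0,0],0,-1],
  [[0,0,20],0,-1],
  [[0,0,30],0,-1],
  [[0,0,30],0,-1],
  [[-8,21,0],0,-1],
  [[-9,21,0],0,0],
  [[0,0,0],0,1],
  [[0,0,0],0,1],
  [[0,0,0],0,1],
  [[0,0,0],0,1],
])

```text
clock: 14.85
position: [0.5359, 0.0598, 0.2179]
tool_rot: [-3.142, -0.0, -1.199]
force: [-0.2, 0.6, -0.3]
grip_width: 0.0123
finger_force: 0.0
```

```bash
python3 - <<'E'
from h import *
import pickle
o=bot.observe();print({k:np.round(o[k],3) for k in("qpos","position","tool_rot","force","moment","grip_width")})
F={n:grab_frame(n) for n in("scene","top","wrist")}
pickle.dump(F,open("f2.pkl","wb"))
a=cv2.resize(F["top"]["image"][155:255,255:355,::-1],(400,400),interpolation=cv2.INTER_CUBIC)
b=cv2.resize(F["scene"]["image"][155:255,310:410,::-1],(400,400),interpolation=cv2.INTER_CUBIC)
cv2.imwrite("pics/c2.png",np.hstack([a,b]))
E
```

```text
{'qpos': array([-0.993,  0.795,  1.28 ,  1.877, -0.846,  1.152, -2.167]), 'position': array([0.536, 0.06 , 0.218]), 'tool_rot': array([-3.142, -0.   , -1.199]), 'force': array([-0.151,  0.567, -0.349]), 'moment': array([-0.004,  0.006,  0.031]), 'grip_width': np.float64(0.012)}
```

View pics/c2.png

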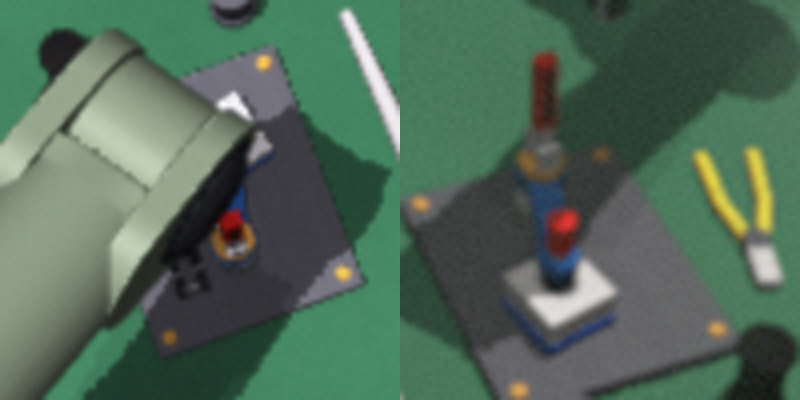

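The lever and knob have both sunk (lever top at scene crop (545,62), knob top at (564,216)). The pad sits on the block and the lever is still up. Next is the push path.

```bash
python3 - <<'E'
import numpy as np
u=np.array([np.cos(-1.2),np.sin(-1.2)]);p=np.array([551.5,18.7])
th=np.linspace(0,1.6,17);r=58
U=r*np.sin(th)-9*np.cos(th)-11;Z=100+r*np.cos(th)+9*np.sin(th)
X=np.c_[p+U[:,None]*u,Z]
print(np.round(X[0],1),np.round(X[-1],1));print(np.round(np.diff(X,axis=0),1).tolist())
E
```

```text
[544.3  37.3 158. ] [568.6 -25.3 107.3]
[[2.1, -5.4, 0.6], [2.1, -5.5, 0.0], [2.1, -5.4, -0.6], [2.1, -5.4, -1.1], [2.0, -5.2, -1.7], [2.0, -5.0, -2.3], [1.9, -4.8, -2.8], [1.8, -4.5, -3.3], [1.6, -4.2, -3.8], [1.5, -3.8, -4.2], [1.3, -3.4, -4.6], [1.2, -3.0, -4.9], [1.0, -2.5, -5.2], [0.8, -2.0, -5.5], [0.6, -1.5, -5.6], [0.4, -1.0, -5.8]]
```

>>> arm_command([
  [[0,0,-25],0,1],
  [[0,0,-25],0,1],
  [[0,0,-10],0,1],
  [[4,-11,0],0,1],
  [[4.4,-11.5,0],0,1],
  [[2.1,-5.4,0.6],0,1],
  [[2.1,-5.5,0],0,1],
  [[2.1,-5.4,-0.6],0,1],
  [[2.1,-5.4,-1.1],0,1],
  [[2.0,-5.2,-1.7],0,1],
  [[2.0,-5.0,-2.3],0,1],
  [[1.9,-4.8,-2.8],0,1],
  [[1.8,-4.5,-3.3],0,1],
  [[0,0,0],0,1],
])

```text
clock: 16.4
position: [0.5602, -0.0038, 0.1462]
tool_rot: [3.141, -0.0, -1.199]
force: [-0.5, -1.4, 0.6]
grip_width: 0.0001
finger_force: 0.0
```

```bash
python3 - <<'E'
from h import *
b=grab_frame("scene"); save(b,"c3.png",(310,155,410,255),5)
E
```

```text
(no output)
```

View pics/c3.png

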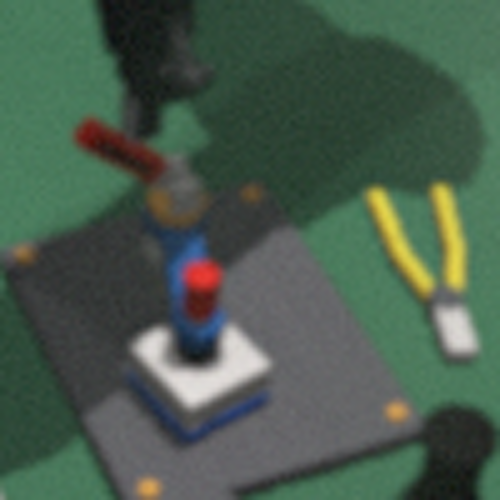

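The lever is folding the right way: its tip is at crop (85,130), about halfway down, and the knob is still over the block. I'll continue.

>>> arm_command([
  [[1.6,-4.2,-3.8],0,1],
  [[1.5,-3.8,-4.2],0,1],
  [[1.3,-3.4,-4.6],0,1],
  [[1.2,-3.0,-4.9],0,1],
  [[1.0,-2.5,-5.2],0,1],
  [[0.8,-2.0,-5.5],0,1],
  [[0.6,-1.5,-5.6],0,1],
  [[0.4,-1.0,-5],0,1],
  [[0,0,0],0,1],
])

```text
clock: 17.35
position: [0.569, -0.0251, 0.1079]
tool_rot: [-3.141, -0.001, -1.199]
force: [-2.1, -0.5, 13.3]
grip_width: 0.0003
finger_force: 6.4
```

>>> arm_command([
  [[0,0,-0.5],0,1],
  [[0,0,0],0,1],
  [[0,0,0],0,1],
  [[0,0,15],0,1],
  [[0,0,30],0,1],
  [[0,0,30],0,1],
  [[0,0,30],0,1],
  [[-20,-20,20],0,1],
  [[-20,-20,0],0,1],
  [[-20,-20,0],0,1],
  [[0,0,0],0,1],
])

```text
clock: 18.45
position: [0.5064, -0.0866, 0.2332]
tool_rot: [-3.141, 0.001, -1.202]
force: [0.4, -0.4, -0.5]
grip_width: -0.0
finger_force: 0.0
```

```bash
python3 - <<'E'
from h import *
F={n:grab_frame(n) for n in("scene","top")}
a=cv2.resize(F["top"]["image"][155:255,255:355,::-1],(400,400),interpolation=cv2.INTER_CUBIC)
b=cv2.resize(F["scene"]["image"][155:255,310:410,::-1],(400,400),interpolation=cv2.INTER_CUBIC)
cv2.imwrite("pics/c4.png",np.hstack([a,b]))
E
```

```text
(no output)
```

View pics/c4.png

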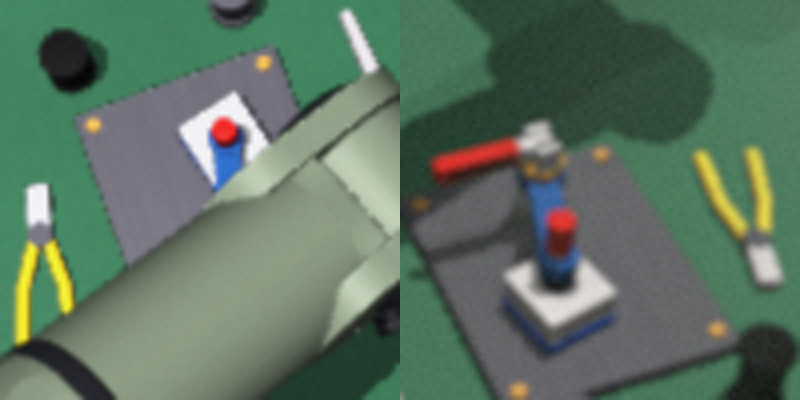

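The lever looks level, with its tip at scene crop (437,168), and the knob at top crop (224,131) is over the block. I'll check the tip against the expected closed pose.

```bash
python3 - <<'E'
from h import *
S=grab_frame("scene");T=grab_frame("top")
for a,z in((-1.2,.1),(-1.05,.1005),(-1.35,.1),(-1.2,.11)):
    q=proj(S,[.5515+.088*np.cos(a),.0187+.088*np.sin(a),z]); print(a,z,(q-[310,155]+.5)*4+[399.5,-.5])
q=atz(T,255+224.5/4-.5,155+131.5/4-.5,.112);print(q)
E
```

```text
-1.2 0.1 [432.53567051 173.9274465 ]
-1.05 0.1005 [440.32571418 184.80199493]
-1.35 0.1 [427.33097365 162.06986921]
-1.2 0.11 [432.57324767 164.25852371]
[0.64001001 0.02716169 0.112     ]
```

```bash
python3 -c "
from h import *
print(ticket.job_done())"
```

```text
the job is handed in; nothing more can be done
None
```

The job is handed in, with no verdict returned: the pad presses on the block about 7 mm from its middle (13 mm allowed), the bolt is at its hard stop, the lever is folded level, and the gripper is clear of everything; nothing else appeared to move in the views I checked.

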